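# Unscrew the glue jar's lid

### The arm

A 6-joint arm with a two-finger parallel gripper is mounted at the origin on the work surface. World frame = base frame: x ahead of the robot, y to its left, z up, the work surface at z = 0. Lengths are in m, angles in rad, forces in N, time in s.
With the tool pointing down it reaches from about 0.3 to 0.875 m from the base axis. Payload 6.4 kg.
Tool frame: the origin (TCP) lies where the fingers leave the gripper's body, on its centre line; the fingertips stand 64 mm ahead of it and the grasp point (between the pads) lies 45 mm ahead of it (ctrl.grip_depth is the distance from the TCP to the grasp point, in m); y points along the fingers, z is the direction in which the jaws open and shut, and the axes are right-handed (so a half turn about y gives the same grasp; the last joint's range is limited). The gripper opens to 88 mm and grips with 3 to 60 N. Pads are 18 mm wide; open, the fingers measure 123 mm over their backs; the gripper's body (75 mm by 187 mm) begins 45 mm behind the grasp point.
Start: joints at [-1.363, 0.181, 1.607, -0, 1.354, -0.206], TCP at [0.231, -0.526, 0.303] pointing down, gripper open.
Joint ranges: [-2.99, 2.99], [-0.89, 2.07], [0.3, 2.58], [-1.14, 4.28], [0, 2.63], [-3.12, 3.12]. Speed limits (rad/s): [2.57, 2.57, 3.01, 3.14, 3.14, 3.14].

### API

Orientations are given as a unit quaternion [x, y, z, w].
In Python, from rig import ctrl gives the robot as it stands.
- The arm moves only by the tool step_arm, never from a script. Its argument "series" is a list of rows, each a list of 2 entries, a list of its own where there are three numbers: the shift along the tool's x, y, z in mm, then the turn, a rotation vector about the tool's x, y, z in degrees. A call has 1 to 5 rows; each row shifts and turns the commanded pose from where the row before left it, along the tool's axes as they then stand; what a row does not reach is not made up. A row lasts 1/8 s, in which the tool goes at most 62.5 mm and 10.7 degrees, less where a joint would pass 70% of its speed; a pose out of reach is approached as far as the arm can. A call is refused whole if a number of a shift passes 62.5 or a number of a turn 10.7, either way. A call with a gripper value outside its range is refused whole. "jaw" is the closure in counts, from 0 (fully open) to 255 (shut), set as the call begins (left out, the last holds). The fingers move at their own pace and stop on an object; "squeeze" is the grip in N (left out, the last holds). Time passes only in rows, so rows that do not move let the fingers close. It gives the time, the measured TCP pose, the force and the opening at its end, in the units of the state.
- ctrl.observe(): the state, without advancing time (a new reading comes with each control period).
- ctrl.snapshot(name): name is "scene" or "top" or "wrist"; returns the picture (480x640x3 uint8, red, green, blue); there is no depth.
- ctrl.get_calibration(name): a dict with "mtx" (3x3 intrinsics, pixels), "rvec" (rotation vector, rad) and "tvec" (3), from world to camera coordinates, as OpenCV has them. Camera axes: x right, y down, z forward; pixel columns grow to the right and rows downward; lengths in m; the calibration is good to about 2 mm. A picture is of the moment at which its call begins: read the wrist's pose just before it. get_calibration takes no time and is no camera call; for the wrist camera it gives the pose at the moment of the call.
- ctrl.close_job(): hands the job in, once; it reports no verdict.
The state is a dict: "clock": time; "joint_pos": joint angles; "qvel": joint speeds; "tau": joint torques, N m; "tcp_pos": TCP position; "orientation": TCP orientation; "wrist_force": force on the tool from outside, world axes, zero at the start; "ft_torque": the same for the moment, N m; "grip_width": opening from 0.0 (shut) to 1.0 (fully open).
Only numpy, scipy, OpenCV 4.12 (cv2) and the standard library are available. Lean on these libraries where they do the work, as an engineer would, in place of code of your own. Each camera call takes 0.05 s, during which the arm holds its last target. There are 200 camera calls.

### The job

Open the amber glue jar that stands in the round wooden holder: unscrew its white lid, regripping as often as needed until it comes free, then lift it off and set it down, right way up, wholly on the round cork mat and let go. Put it down, do not drop it, and leave everything else on the table where it stands.

Things in the scene. Friction and masses are not known exactly. Their poses are not given: they have to be found in the camera images.
- lid_center (a point): Centre (half-way up) of the round white screw lid on the jar in the holder: 50 mm across, 36 mm high, 40 to 85 g, a plain 20-sided skirt with a flat closed top. z along its axis, up. Gripping it about 6 mm above this point keeps the fingertips clear of jar and mat. When it stands on the mat this point is 18 mm above the mat's top.
- lid: The same lid; origin at the centre of its underside. Right-hand thread: turned counterclockwise seen from above it loosens and climbs 24 mm per full turn. Stiff at first (about 0.5 N m, a sprung seal pushes it up), then easy. It needs 150 to 215 degrees in all, varying, before it lifts off; until then a 6 N pull is blocked within 4 mm. Let go half-way, it stays.
- jar: Amber glass jar fixed in a round wooden holder (92 mm across, 26 mm high) fixed to the table; origin at table height on its axis, z up. Jar 66 mm across up to 70 mm high, then a shoulder to a neck 34 mm across (42 mm over the thread) from 80 mm up.
- jar_rim (a point): Centre of the jar's rim, hidden under the lid, 115 mm above the table; z up. At the start the lid's underside is about 86 mm and its top about 122 mm above the table. To pass over the jar the lid's underside must be above 126 mm.
- coaster_top (a point): Centre of the top face of the round cork mat, 110 mm across, 8 mm thick, fixed flat on the table; z up.
- tape_mid (a point): Half-way up the middle of a bystander: a cardboard tape roll lying flat, 60 mm across, 22 mm high, between or beside jar and mat. Loose; leave alone.
- glue_bottle_mid (a point): Half-way up the middle of a bystander: a closed white bottle with a red cap, 54 mm across, 150 mm high. Loose; leave alone.
- spare_jar_mid (a point): Half-way up the middle of a bystander: another closed amber jar with a white lid, 72 mm across, 100 mm high; not in a holder; not to be opened. Loose; leave alone.
- brush_pot_mid (a point): Half-way up the middle of a bystander: an open white pot with brushes, 72 mm across, 100 mm high (brushes up to 220 mm). Loose; leave alone.
- wire_spool_mid (a point): Half-way up the middle of a bystander: a wooden wire spool standing on end, 64 mm across, 40 mm high. Loose; leave alone.
- bowl_mid (a point): Half-way up the middle of a bystander: a blue bowl, 110 mm across, 45 mm high. Loose; leave alone.
- spatula_mid (a point): Half-way up the middle of a bystander: a spatula lying flat, far to the left. Loose; leave alone.
There are look-alikes about, which are no part of the job. Of the things that look like the part that bears coaster_top, take the one that is farthest to the robot's left at the start. There is more than one size of the lid; the job needs the smaller.

How it is judged:
On the way, in this order (a step that is already met when the one before it is completed fails the run):
1. the lid has been screwed up its thread, still on the neck (z of lid_center in the frame of jar_rim above -0.0035 m and horizontal distance between lid_center and jar_rim below 0.006 m), for 0.1 s.
2. the lid has been lifted clear of the jar (z of lid_center in the frame of jar_rim above 0.035 m), for 0.05 s.
3. the lid has been brought down onto the mat (within 12 mm of it) while held (horizontal distance between lid_center and coaster_top below 0.031 m and angle between lid_center's own z axis and vertical below 0.15 rad and z of lid_center in the frame of coaster_top below 0.03 m and contact force between the fingers and lid above 0.5 N), for 0.04 s.
At the end, for the whole second after the job is handed in: The lid stands right way up (within 0.15 rad) at rest on the cork mat, its centre within 31 mm of the mat's centre (so wholly on it) and 14 to 21 mm above the mat's top (horizontal distance between lid_center and coaster_top below 0.031 m and angle between lid_center's own z axis and vertical below 0.15 rad and z of lid_center in the frame of coaster_top between 0.014 and 0.021 m and linear speed of lid below 0.02 m/s); the robot touches nothing.
It fails at once if another thing on the table (tape, bottle, spare jar, pot, spool, bowl, spatula) moved by more than 25 mm (distance of any of tape_mid, glue_bottle_mid, spare_jar_mid, brush_pot_mid, wire_spool_mid, bowl_mid, spatula_mid from where it was at the start of the episode above 0.025 m).
It also fails if it takes over 67 s, if anything falls off the work surface, if the arm or the gripper's body presses on something with over 40 N, if the wrist force passes 120 N, or if a joint passes its speed limit or range.

## Working session

There is one attempt and no reset: what is moved stays moved. The work goes in short steps, Python scripts to look and compute and a tool call to move; the robot and the scene stay as the last step left them, time stands still between calls to the robot, and variables do not carry over. Pictures are saved under pics/ and viewed, about 8 in all and at most 12, crops included, and the job is handed in when it is done.

Besides the shell and the picture viewer there is one more tool, called as name([rows], argument=value, ...), one row to a line, values as JSON. step_arm: Moves the arm, as the interface text tells. Its arguments: {"type":"object","properties":{"series":{"type":"array"},"jaw":{"type":"number"},"squeeze":{"type":"number"}},"required":["series"]}

```bash
mkdir -p pics; ls
python3 - <<'E'
from rig import ctrl
import cv2, numpy as np
print(ctrl.observe())
for n in ("scene","top"):
    im=ctrl.snapshot(n); cv2.imwrite(f"pics/{n}0.png",im[:,:,::-1])
    c=ctrl.get_calibration(n); R=cv2.Rodrigues(np.array(c["rvec"]))[0]
    print(n,np.array(c["mtx"]).tolist(),(-R.T@np.array(c["tvec"]).ravel()).round(3),R.round(3).tolist())
E
```

```text
pics
{'clock': 0.0, 'joint_pos': array([-1.36330652e+00,  1.81501833e-01,  1.60798747e+00,  2.71628284e-06,
        1.35381658e+00, -2.06313475e-01]), 'qvel': array([ 0.00095863, -0.00045499,  0.00237729,  0.00179111, -0.00048977,
        0.00197751]), 'tau': array([-2.91688375e-04, -4.33863723e+01, -3.41850328e+01,  7.02459086e-02,
        3.85018741e-02, -1.12066803e-04]), 'tcp_pos': array([ 0.23112458, -0.52604051,  0.30184202]), 'orientation': array([-0.14525913,  0.69263119, -0.69141975,  0.14526029]), 'wrist_force': array([ 0.52271087, -0.19500771,  0.60327876]), 'ft_torque': array([-5.30683505e-02,  6.58791710e-05,  5.15675020e-02]), 'grip_width': 0.9979323418124428}
scene [[567.3174634328713, 0.0, 318.13738786421584], [0.0, 567.3174634328713, 240.51888781441576], [0.0, 0.0, 1.0]] [ 1.056 -0.398  1.154] [[0.623, 0.782, -0.005], [0.666, -0.534, -0.521], [-0.41, 0.321, -0.854]]
top [[491.36597409844745, 0.0, 319.1628331377237], [0.0, 491.36597409844745, 239.80174090943186], [0.0, 0.0, 1.0]] [ 0.464 -0.02   1.216] [[0.025, -1.0, 0.013], [-0.998, -0.026, -0.06], [0.061, -0.011, -0.998]]
```

View pics/scene0.png

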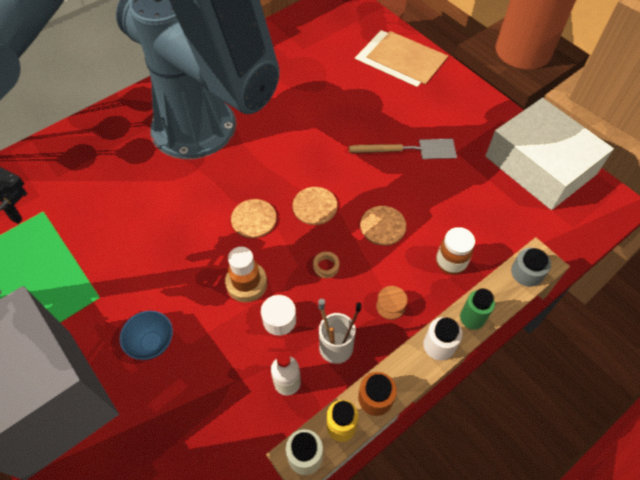

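View pics/top0.png

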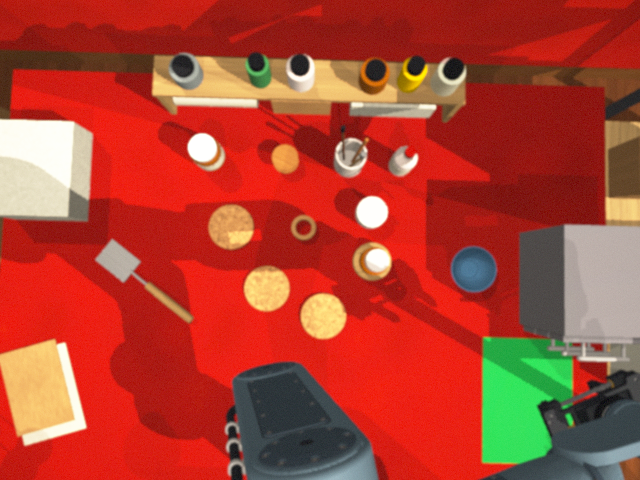

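The scene shows the jar in the round holder (top 377,261; scene 242,262). A loose, larger white lid stands at top (371,212), and the spare jar is at top (205,150).
There are three cork mats, at top (231,227), (267,288) and (324,315). Robot-left is image-left in the top view, so the mat I need is the one at (231,227), with the tape at (304,228) on the way.

```bash
cat > h.py <<'E'
import cv2, numpy as np
def cam(c):
    return np.array(c["mtx"]),cv2.Rodrigues(np.array(c["rvec"]))[0],np.array(c["tvec"]).ravel()
def onplane(c,uv,z):
    K,R,t=cam(c); d=R.T@np.linalg.inv(K)@np.array([uv[0],uv[1],1.]); o=-R.T@t
    return o+d*(z-o[2])/d[2]
def blob(mask,uv):
    n,l,s,cen=cv2.connectedComponentsWithStats(mask.astype(np.uint8))
    i=l[int(uv[1]),int(uv[0])]
    if i==0: return None
    cs,_=cv2.findContours((l==i).astype(np.uint8),cv2.RETR_EXTERNAL,cv2.CHAIN_APPROX_NONE)
    return max(cs,key=cv2.contourArea)[:,0,:].astype(np.float32)
def circ(c,pts,z):
    P=np.array([onplane(c,p,z)[:2] for p in pts]).astype(np.float32)
    (x,y),ax,a=cv2.fitEllipse(P*1000)
    return round(x,1),round(y,1),np.round(ax,1)
E
python3 - <<'E'
from rig import ctrl
from h import *
W={"top":[(376,258,.122),(371,212,.036)],"scene":[(241,255,.122),(278,308,.036)]}
M={"top":[(225,222),(267,288),(324,315)],"scene":[(383,225),(315,205),(254,218)]}
for n in W:
    im=cv2.imread(f"pics/{n}0.png"); c=ctrl.get_calibration(n)
    h=cv2.cvtColor(im,cv2.COLOR_BGR2HSV); H,S,V=[h[:,:,i].astype(int) for i in range(3)]
    for u,v,z in W[n]:
        print(n,"px hsv",h[v,u])
        b=blob((S<70)&(V>150),(u,v)); print(n,"white",(u,v),None if b is None else (circ(c,b,z),b.mean(0)))
    for u,v in M[n]:
        print(h[v,u]); b=blob((H>7)&(H<30)&(S<215)&(V>60),(u,v)); print(n,"mat",(u,v),None if b is None else circ(c,b,.008))
    # tape, etc rough
im=cv2.imread("pics/top0.png"); c=ctrl.get_calibration("top")
for k,uv,z in [("tape",(304,228),.022),("pot",(351,155),.1),("bottle",(404,158),.13),("spare",(203,149),.1),("biglid",(371,212),.036),("jarlid",(377,260),.122),("holder",(372,262),.026)]:
    print(k,onplane(c,uv,z).round(3))
a=cv2.resize(im[190:340,190:420],None,fx=3,fy=3,interpolation=cv2.INTER_CUBIC); cv2.imwrite("pics/crop0.png",a)
E
```

```text
top px hsv [ 20   3 255]
top white (376, 258) ((489.8, -161.9, array([48.1, 52.5])), array([377.0625 , 259.84375], dtype=float32))
top px hsv [ 15   2 255]
top white (371, 212) ((607.1, -156.9, array([72.6, 76.1])), array([371.11627, 211.93024], dtype=float32))
[ 15 154 225]
top mat (225, 222) (565.0, 185.3, array([110. , 110.8]))
[ 18 142 250]
top mat (267, 288) (416.4, 93.1, array([110.2, 111.5]))
[ 21 136 253]
top mat (324, 315) (353.0, -46.7, array([110.6, 112.1]))
scene px hsv [ 17  14 252]
scene white (241, 255) ((496.3, -165.9, array([48.2, 66.1])), array([240.85135, 260.51352], dtype=float32))
scene px hsv [ 17  16 252]
scene white (278, 308) ((607.4, -158.4, array([71.6, 88.3])), array([278.31897, 315.6207 ], dtype=float32))
[ 14 153 178]
scene mat (383, 225) (567.1, 182.1, array([108.9, 110.3]))
[ 15 145 231]
scene mat (315, 205) (419.2, 90.2, array([109. , 111.7]))
[ 16 141 240]
scene mat (254, 218) (355.5, -49.0, array([109.7, 111.2]))
tape [0.565 0.005 0.022]
pot [ 0.73 -0.1   0.1 ]
bottle [ 0.719 -0.217  0.13 ]
spare [0.734 0.24  0.1  ]
biglid [ 0.607 -0.156  0.036]
jarlid [ 0.489 -0.162  0.122]
holder [ 0.486 -0.162  0.026]
```

View pics/crop0.png

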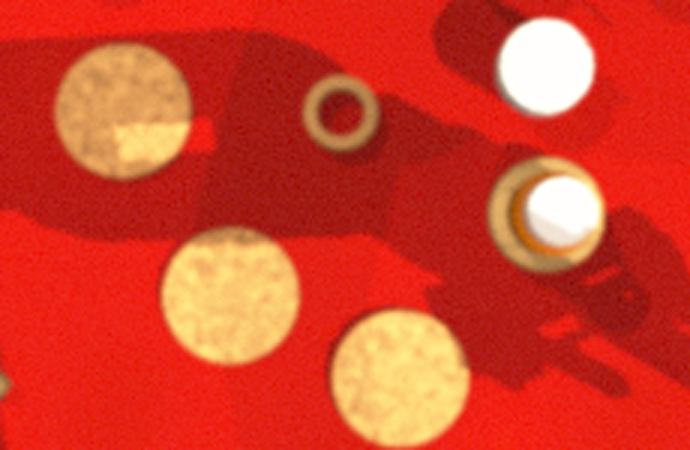

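The crop confirms the target mat: left-most cork disc, crop (122,110), 110 mm across, at about (0.566, 0.184). The small 50 mm lid on the jar in the holder is at about (0.489, -0.162); the other, at crop (545,67), is 72–76 mm, so it is the bigger look-alike.

Now I move left, clear of the grey box, then over the jar.

step_arm([
  [[-20,0,-46],[0,0,0]],
  [[-20,0,-46],[0,0,0]],
  [[-20,0,-46],[0,0,0]],
  [[-54,0,-15],[0,0,0]],
  [[-54,0,-15],[0,0,0]],
], jaw=0)

```text
clock: 0.72
tcp_pos: [0.318, -0.3039, 0.3028]
orientation: [0.145, -0.692, 0.692, -0.145]
wrist_force: [-0.1, 0.3, 0.3]
grip_width: 0.999
```

step_arm([
  [[-54,0,-15],[0,0,0]],
  [[-54,0,-15],[0,0,0]],
  [[-54,0,-15],[0,0,0]],
  [[-54,0,-15],[0,0,0]],
  [[0,0,0],[0,10,0]],
])

```text
clock: 1.35
tcp_pos: [0.493, -0.1604, 0.3022]
orientation: [-0.085, 0.702, -0.702, 0.085]
wrist_force: [-0.3, 0.0, -0.5]
grip_width: 0.999
```

```bash
cat >> h.py <<'E'
from scipy.spatial.transform import Rotation as Ro
def tool(s):
    R=Ro.from_quat(s["orientation"]).as_matrix()
    print("t",round(s["clock"],2),"tcp",s["tcp_pos"].round(4),"ydir",R[:,1].round(4),"zdir",R[:,2].round(3),"q",s["joint_pos"].round(3),"F",s["wrist_force"].round(1),"M",s["ft_torque"].round(2),"w",round(s["grip_width"],3))
    return R
def shift(s,target): # mm in tool axes to bring TCP to target
    R=Ro.from_quat(s["orientation"]).as_matrix()
    return (R.T@(np.array(target)-s["tcp_pos"])*1000).round(1)
def level(s): # rotvec (tool, deg) to make y point straight down
    R=Ro.from_quat(s["orientation"]).as_matrix()
    return np.degrees(np.cross([0,1,0],R.T@[0,0,-1])).round(2)
E
python3 - <<'E'
from rig import ctrl
from h import *
s=ctrl.observe(); tool(s); c=ctrl.get_calibration("wrist"); im=ctrl.snapshot("wrist")
cv2.imwrite("pics/w1.png",im[:,:,::-1]); K,R,t=cam(c); print(K.tolist(),(-R.T@t).round(3),R.round(2).tolist())
print((K@(R@[.489,-.162,.122]+t)))
print(shift(s,[.489,-.162,.302]),level(s))
E
```

```text
t 1.35 tcp [ 0.493  -0.1604  0.3022] ydir [-3.0e-04  1.1e-03 -1.0e+00] zdir [ 0.238 -0.971 -0.001] q [-5.440e-01  5.500e-02  1.748e+00  1.000e-03  1.340e+00  7.860e-01] F [-0.3  0.  -0.5] M [-0.   -0.01 -0.03] w 0.999
[[379.70960516626707, 0.0, 319.7395607073297], [0.0, 379.70960516626707, 241.72426327626607], [0.0, 0.0, 1.0]] [ 0.57  -0.141  0.384] [[0.24, -0.97, 0.0], [-0.92, -0.23, 0.31], [-0.3, -0.07, -0.95]]
[88.24123751 65.59298565  0.2750637 ]
[4.3 0.2 0.6] [ 0.06 -0.    0.  ]
```

View pics/w1.png

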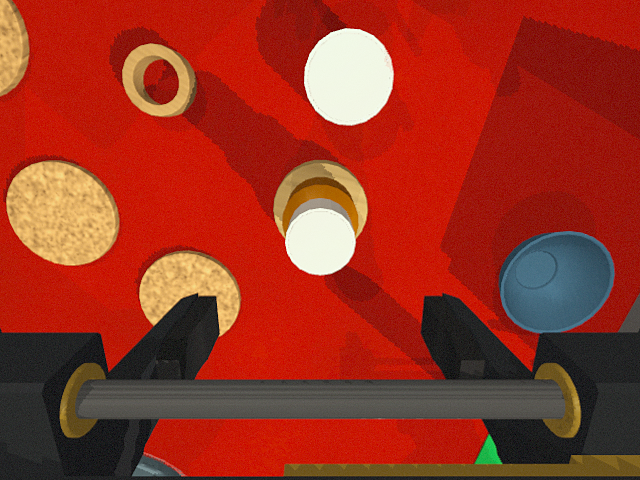

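The wrist view shows the lid top at (320,241) above its holder, with the big loose lid at (349,77) and the tape at (158,80). I measure the lid from this view.

Run:
```python
from rig import ctrl
from h import *
s=ctrl.observe(); c=ctrl.get_calibration("wrist"); im=ctrl.snapshot("wrist")[:,:,::-1].copy()
h=cv2.cvtColor(im,cv2.COLOR_BGR2HSV); S,V=h[:,:,1].astype(int),h[:,:,2].astype(int)
print(h[241,320],h[203,322])
b=blob((S<60)&(V>215),(320,241)); w=circ(c,b,.122); print("wrist lid",w)
# holder top ring as check of jar axis
H=h[:,:,0]; b=blob((H>10)&(H<30)&(S<200)&(V>60),(320,166)); print("holder", None if b is None else circ(c,b,.026))
# two-view height check of the lid top centre: top view centre + wrist centre
ct=ctrl.get_calibration("top"); it=cv2.imread("pics/top0.png"); ht=cv2.cvtColor(it,cv2.COLOR_BGR2HSV)
bt=blob((ht[:,:,1]<12)&(ht[:,:,2]>235),(378,260)); print("top lid",circ(ct,bt,.122))
tool(s)
```

```text
[ 37  19 248] [ 18  41 160]
wrist lid (486.2, -162.0, array([49.9, 50.1]))
holder (489.3, -161.9, array([80.5, 86.2]))
top lid (494.4, -163.8, array([32.9, 46.2]))
t 1.4 tcp [ 0.4921 -0.1615  0.3021] ydir [-1.e-03  7.e-04 -1.e+00] zdir [ 0.229 -0.973 -0.001] q [-0.547  0.054  1.749  0.     1.34   0.793] F [-1.6 -0.2 -0.6] M [ 0.02 -0.02  0.  ] w 0.999
```

step_arm([
  [[0,0,0],[0,10.5,0]],
  [[0,0,0],[0,10.5,0]],
  [[0,0,0],[0,10.5,0]],
  [[0,0,0],[0,10.5,0]],
  [[0,0,0],[0,10.5,0]],
])

```text
clock: 2.08
tcp_pos: [0.4905, -0.164, 0.3025]
orientation: [0.236, 0.667, -0.667, -0.236]
wrist_force: [-0.4, 0.4, -0.8]
grip_width: 0.997
```

step_arm([
  [[0,0,0],[0,10.5,0]],
  [[0,0,0],[0,10.5,0]],
  [[0,0,0],[0,10.5,0]],
  [[0,0,0],[0,10.5,0]],
  [[0,0,0],[0,10.5,0]],
])

```text
clock: 2.7
tcp_pos: [0.4905, -0.164, 0.3025]
orientation: [-0.506, -0.493, 0.494, 0.507]
wrist_force: [0.3, -0.1, 0.4]
grip_width: 0.998
```

Run:
```python
from rig import ctrl
from h import *
s=ctrl.observe(); tool(s); c=ctrl.get_calibration("wrist"); im=ctrl.snapshot("wrist")[:,:,::-1].copy(); cv2.imwrite("pics/w2.png",im)
h=cv2.cvtColor(im,cv2.COLOR_BGR2HSV); S,V=h[:,:,1].astype(int),h[:,:,2].astype(int)
K,R,t=cam(c); p=K@(R@[.4865,-.162,.122]+t); p/=p[2]; print(p)
b=blob((S<60)&(V>215),p); w=circ(c,b,.122) if b is not None else None; print("wrist lid",w)
ct=ctrl.get_calibration("top"); im=ctrl.snapshot("top")[:,:,::-1].copy(); h=cv2.cvtColor(im,cv2.COLOR_BGR2HSV)
# big mat radii check: expect jar holder circle in first top picture
im=cv2.imread("pics/top0.png"); h=cv2.cvtColor(im,cv2.COLOR_BGR2HSV); H,S,V=[h[:,:,i].astype(int) for i in range(3)]
m=(S<225)&~((H<4)|(H>174)&(S>120)) ; b=blob(m,(357,268)); print("holder top",None if b is None else circ(ct,b,.026))
print(shift(s,[.4865,-.162,.25]),shift(s,[.4865,-.162,.155]),level(s))
```

```text
t 2.7 tcp [ 0.4905 -0.164   0.3025] ydir [-4.e-04  2.e-04 -1.e+00] zdir [-1.     0.026  0.   ] q [-0.552  0.051  1.751 -0.     1.34   2.615] F [ 0.3 -0.1  0.4] M [ 0.14 -0.04  0.  ] w 0.998
[322.70934065 238.37874097   1.        ]
wrist lid (486.8, -161.4, array([49.7, 50. ]))
holder top (488.5, -161.6, array([96.1, 97.6]))
[ 1.9 52.5  4. ] [  1.8 147.5   4. ] [-0.02  0.    0.01]
```

Two wrist views agree on the lid axis: (0.4865, -0.162), 50 mm across. Joint 6 is at 2.6, so about 320° of loosening turn is available. Now I descend and grip 6 mm above centre.

step_arm([
  [[2,45,4],[0,0,0]],
  [[0,40,0],[0,0,0]],
  [[0,35,0],[0,0,0]],
  [[0,20,0],[0,0,0]],
  [[0,7,0],[0,0,0]],
])

```text
clock: 3.42
tcp_pos: [0.4862, -0.1612, 0.1543]
orientation: [-0.504, -0.495, 0.496, 0.505]
wrist_force: [-0.1, -1.0, -0.5]
grip_width: 1.004
```

step_arm([
  [[0,0,0],[0,0,0]],
  [[0,0,0],[0,0,0]],
  [[0,0,0],[0,0,0]],
  [[0,0,0],[0,0,0]],
  [[0,0,0],[0,0,0]],
], jaw=255, squeeze=45)

```text
clock: 4.05
tcp_pos: [0.4879, -0.1614, 0.1564]
orientation: [0.506, 0.495, -0.494, -0.505]
wrist_force: [3.2, 0.6, 0.6]
grip_width: 0.559
```

Run:
```python
from rig import ctrl
from h import *
s=ctrl.observe(); tool(s); print(level(s), shift(s,[.4865,-.162,.155]), "opening mm",88*s["grip_width"])
```

```text
t 4.05 tcp [ 0.4879 -0.1614  0.1564] ydir [ 2.1e-03 -8.0e-04 -1.0e+00] zdir [-1.     0.022 -0.002] q [-5.510e-01  2.320e-01  1.874e+00  1.000e-03  1.033e+00  2.613e+00] F [3.2 0.6 0.6] M [ 0.21 -0.53 -0.01] w 0.559
[ 0.12  0.   -0.04] [-0.6  1.4  1.4] opening mm 49.19024029975494
```

Gripped: opening 49 mm, small forces. I start the unscrewing, rising 0.067 mm per degree.

step_arm([
  [[0,-0.3,-1],[0,-5,0]],
  [[0,-0.6,0],[0,-9,0]],
  [[0,-0.6,0],[0,-9,0]],
  [[0,-0.6,0],[0,-9,0]],
  [[0,0,0],[0,0,0]],
])

```text
clock: 4.68
tcp_pos: [0.4882, -0.1614, 0.1581]
orientation: [-0.35, -0.614, 0.614, 0.35]
wrist_force: [-1.7, -0.3, 2.1]
grip_width: 0.557
```

Run:
```python
from rig import ctrl
from h import *
s=ctrl.observe(); R=tool(s); c=ctrl.get_calibration("wrist"); im=ctrl.snapshot("wrist")[:,:,::-1].copy(); cv2.imwrite("pics/w3.png",im)
```

```text
t 4.67 tcp [ 0.4882 -0.1614  0.1581] ydir [ 1.e-04 -3.e-04 -1.e+00] zdir [-0.86 -0.51  0.  ] q [-0.55   0.231  1.871 -0.     1.039  2.057] F [-1.7 -0.3  2.1] M [ 0.05 -0.01  0.02] w 0.557
```

View pics/w3.png

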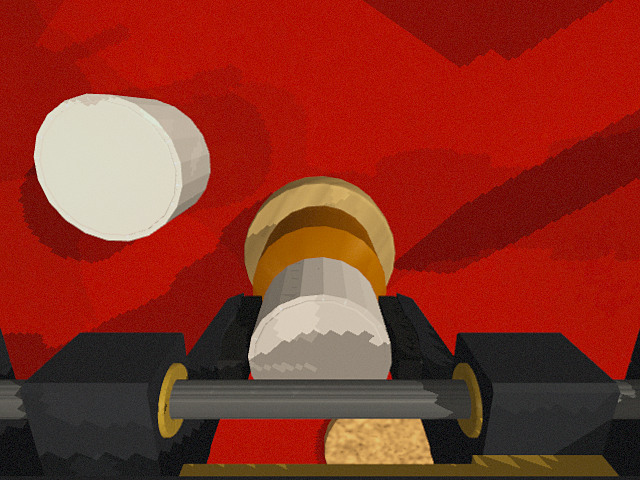

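The fingers hold the lid at (320,340), with the pads on its sides and clear of the jar. The torque is low, so it seems to be turning. I continue.

step_arm([
  [[0,-0.6,0],[0,-9,0]],
  [[0,-0.6,0],[0,-9,0]],
  [[0,-0.6,0],[0,-9,0]],
  [[0,-0.6,0],[0,-9,0]],
  [[0,-0.6,0],[0,-9,0]],
])

```text
clock: 5.35
tcp_pos: [0.4878, -0.1611, 0.1604]
orientation: [0.087, 0.702, -0.702, -0.088]
wrist_force: [0.4, 0.2, -0.4]
grip_width: 0.561
```

step_arm([
  [[0,-0.6,0],[0,-9,0]],
  [[0,-0.6,0],[0,-9,0]],
  [[0,-0.6,0],[0,-9,0]],
  [[0,-0.6,0],[0,-9,0]],
  [[0,0,0],[0,0,0]],
])

```text
clock: 5.98
tcp_pos: [0.4879, -0.1611, 0.1629]
orientation: [-0.132, 0.695, -0.695, 0.132]
wrist_force: [0.4, -0.8, 0.3]
grip_width: 0.561
```

Run:
```python
from rig import ctrl
from h import *
s=ctrl.observe(); R=tool(s); print(level(s))
im=ctrl.snapshot("scene")[:,:,::-1].copy(); a=im[190:310,180:320]
a0=cv2.imread("pics/scene0.png")[190:310,180:320]
cv2.imwrite("pics/cmp.png",cv2.resize(np.hstack([a0,a]),None,fx=2.8,fy=2.8,interpolation=cv2.INTER_CUBIC))
```

```text
t 5.97 tcp [ 0.4879 -0.1611  0.1629] ydir [-8.e-04  4.e-04 -1.e+00] zdir [ 0.366 -0.93  -0.001] q [-0.55   0.223  1.87  -0.     1.05   0.645] F [ 0.4 -0.8  0.3] M [ 0.01 -0.01  0.02] w 0.561
[ 0.04 -0.    0.03]
```

View pics/cmp.png

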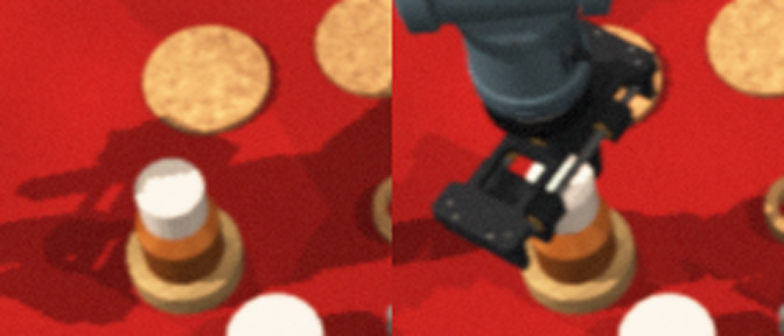

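Comparing the two crops, the lid's lower edge has risen relative to the amber shoulder (row ~237 to ~225), so it is climbing. I have turned 113° so far and continue.

step_arm([
  [[0,-0.6,0],[0,-9,0]],
  [[0,-0.6,0],[0,-9,0]],
  [[0,-0.6,0],[0,-9,0]],
  [[0,-0.6,0],[0,-9,0]],
  [[0,0,0],[0,0,0]],
])

```text
clock: 6.65
tcp_pos: [0.488, -0.1612, 0.1654]
orientation: [-0.34, 0.62, -0.62, 0.34]
wrist_force: [0.3, -0.1, -0.4]
grip_width: 0.56
```

step_arm([
  [[0,-0.6,0],[0,-9,0]],
  [[0,-0.6,0],[0,-9,0]],
  [[0,-0.6,0],[0,-9,0]],
  [[0,-0.6,0],[0,-9,0]],
  [[0,0,0],[0,0,0]],
])

```text
clock: 7.28
tcp_pos: [0.4881, -0.1612, 0.1679]
orientation: [0.514, -0.485, 0.485, -0.514]
wrist_force: [-0.1, -0.9, -1.0]
grip_width: 0.56
```

step_arm([
  [[0,-0.6,0],[0,-9,0]],
  [[0,-0.6,0],[0,-9,0]],
  [[0,-0.6,0],[0,-9,0]],
  [[0,-0.6,0],[0,-9,0]],
  [[0,-0.6,0],[0,-9,0]],
])

```text
clock: 7.9
tcp_pos: [0.4881, -0.1612, 0.1709]
orientation: [-0.661, 0.25, -0.25, 0.661]
wrist_force: [0.2, 0.2, -0.2]
grip_width: 0.559
```

Run:
```python
from rig import ctrl
from h import *
s=ctrl.observe(); R=tool(s); print(level(s), shift(s,[.4865,-.162,.17]))
```

```text
t 7.9 tcp [ 0.4881 -0.1612  0.1709] ydir [-2.e-04  1.e-04 -1.e+00] zdir [ 0.662  0.75  -0.   ] q [-0.55   0.21   1.865  0.     1.066 -1.398] F [ 0.2  0.2 -0.2] M [ 0.03 -0.14 -0.01] w 0.559
[ 0.    0.   -0.01] [-0.7  0.9 -1.7]
```

I have turned 230° in all. Gentle test lift next.

step_arm([
  [[0,-1.5,0],[0,0,0]],
  [[0,-1.5,0],[0,0,0]],
  [[0,0,0],[0,0,0]],
  [[0,0,0],[0,0,0]],
])

```text
clock: 8.4
tcp_pos: [0.4882, -0.1613, 0.174]
orientation: [0.662, -0.25, 0.25, -0.661]
wrist_force: [-0.2, 0.1, -0.7]
grip_width: 0.56
```

step_arm([
  [[0,-2,0],[0,0,0]],
  [[0,-2,0],[0,0,0]],
  [[0,0,0],[0,0,0]],
])

```text
clock: 8.78
tcp_pos: [0.4883, -0.1613, 0.1783]
orientation: [0.662, -0.249, 0.25, -0.662]
wrist_force: [0.5, -0.5, -0.2]
grip_width: 0.559
```

No resistance over 7 mm, so the lid is free. I lift well clear and look.

step_arm([
  [[0,-15,0],[0,0,0]],
  [[0,-20,0],[0,0,0]],
  [[0,-20,0],[0,0,0]],
  [[0,-12,0],[0,0,0]],
  [[0,0,0],[0,0,0]],
])

```text
clock: 9.4
tcp_pos: [0.4887, -0.1616, 0.2464]
orientation: [0.662, -0.248, 0.25, -0.662]
wrist_force: [-0.5, -0.2, -0.6]
grip_width: 0.557
```

Run:
```python
from rig import ctrl
from h import *
s=ctrl.observe(); R=tool(s); c=ctrl.get_calibration("wrist"); im=ctrl.snapshot("wrist")[:,:,::-1].copy(); cv2.imwrite("pics/w4.png",im)
print(level(s), shift(s,[.566,.184,.245]))
```

```text
t 9.4 tcp [ 0.4887 -0.1616  0.2464] ydir [ 0.0022 -0.0013 -1.    ] zdir [0.66  0.751 0.   ] q [-0.55   0.104  1.813  0.     1.221 -1.4  ] F [-0.5 -0.2 -0.6] M [-0.01 -0.15 -0.02] w 0.557
[-0.03  0.    0.14] [-170.     1.1  310.6]
```

View pics/w4.png

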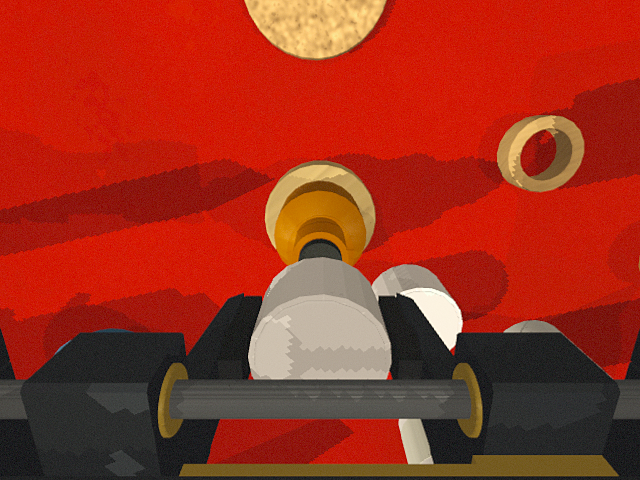

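The lid is off and held at (320,345), and the neck is open below at (320,245). Now I carry it to the mat.

step_arm([
  [[-12,0,22],[0,0,0]],
  [[-26,0,48],[0,0,0]],
  [[-26,0,48],[0,0,0]],
  [[-26,0,48],[0,0,0]],
  [[-26,0,48],[0,0,0]],
])

```text
clock: 10.07
tcp_pos: [0.5419, 0.0778, 0.244]
orientation: [0.662, -0.25, 0.249, -0.661]
wrist_force: [0.5, 0.0, -0.4]
grip_width: 0.563
```

step_arm([
  [[-26,0,48],[0,0,0]],
  [[-20,0,34],[0,0,0]],
  [[-8,0,15],[0,0,0]],
  [[0,0,0],[0,0,0]],
])

```text
clock: 10.58
tcp_pos: [0.5653, 0.185, 0.2441]
orientation: [0.662, -0.249, 0.248, -0.662]
wrist_force: [0.3, -0.6, -0.5]
grip_width: 0.56
```

Run:
```python
from rig import ctrl
from h import *
s=ctrl.observe(); R=tool(s); print(level(s), shift(s,[.566,.184,.085]))
```

```text
t 10.57 tcp [0.5653 0.185  0.2441] ydir [-1.5e-03 -5.0e-04 -1.0e+00] zdir [ 0.659  0.752 -0.001] q [ 0.117  0.282  1.609 -0.     1.253 -0.735] F [ 0.3 -0.6 -0.5] M [-0.05 -0.11  0.04] w 0.56
[ 0.08  0.   -0.05] [ 1.300e+00  1.591e+02 -1.000e-01]
```

step_arm([
  [[0,45,0],[0,0,0]],
  [[0,45,0],[0,0,0]],
  [[0,40,0],[0,0,0]],
  [[0,24,0],[0,0,0]],
  [[0,3,0],[0,0,0]],
])

```text
clock: 11.2
tcp_pos: [0.5641, 0.1827, 0.0859]
orientation: [0.662, -0.251, 0.248, -0.661]
wrist_force: [-0.2, -0.4, -0.8]
grip_width: 0.562
```

step_arm([
  [[0,1,0],[0,0,0]],
  [[0,1,0],[0,0,0]],
  [[0,1,0],[0,0,0]],
  [[0,0,0],[0,0,0]],
])

```text
clock: 11.7
tcp_pos: [0.5659, 0.1847, 0.0855]
orientation: [-0.662, 0.249, -0.25, 0.662]
wrist_force: [0.3, -0.1, -1.5]
grip_width: 0.559
```

Run:
```python
from rig import ctrl
from h import *
s=ctrl.observe(); R=tool(s); c=ctrl.get_calibration("wrist"); im=ctrl.snapshot("wrist")[:,:,::-1].copy(); cv2.imwrite("pics/w5.png",im)
print(level(s))
```

```text
t 11.7 tcp [0.5659 0.1847 0.0855] ydir [ 8.e-04  1.e-04 -1.e+00] zdir [0.66  0.751 0.001] q [ 0.116  0.501  1.68   0.     0.96  -0.734] F [ 0.3 -0.1 -1.5] M [-0.   -0.12 -0.08] w 0.559
[-0.04  0.    0.03]
```

View pics/w5.png

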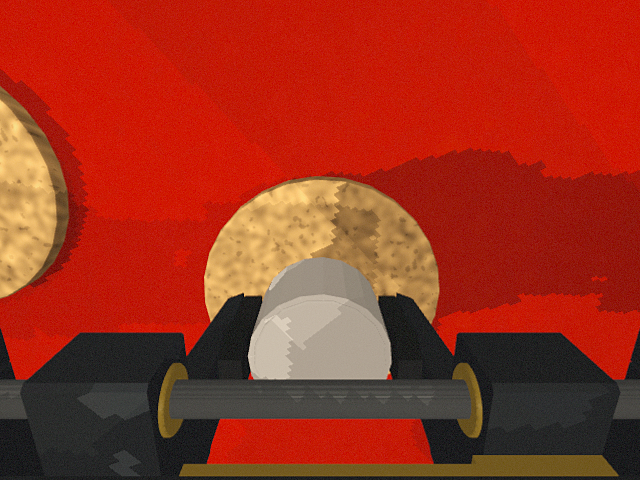

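The lid hangs over the mat's middle, a few mm up: mat outline 205–438 wide, lid at (320,330). I lower it until there is contact force.

step_arm([
  [[0,1,0],[0,0,0]],
  [[0,1,0],[0,0,0]],
  [[0,1,0],[0,0,0]],
  [[0,0,0],[0,0,0]],
])

```text
clock: 12.25
tcp_pos: [0.5656, 0.1846, 0.0818]
orientation: [0.662, -0.249, 0.249, -0.662]
wrist_force: [-0.7, 0.3, -0.3]
grip_width: 0.557
```

step_arm([
  [[0,1,0],[0,0,0]],
  [[0,0,0],[0,0,0]],
])

```text
clock: 12.5
tcp_pos: [0.5656, 0.1846, 0.0809]
orientation: [0.662, -0.249, 0.249, -0.662]
wrist_force: [0.0, 0.9, -0.8]
grip_width: 0.559
```

step_arm([
  [[0,1,0],[0,0,0]],
  [[0,0,0],[0,0,0]],
])

```text
clock: 12.75
tcp_pos: [0.5656, 0.1846, 0.0799]
orientation: [0.662, -0.249, 0.249, -0.662]
wrist_force: [0.4, 0.4, -0.5]
grip_width: 0.555
```

step_arm([
  [[0,1,0],[0,0,0]],
  [[0,0,0],[0,0,0]],
])

```text
clock: 13.0
tcp_pos: [0.5656, 0.1846, 0.0789]
orientation: [0.662, -0.249, 0.249, -0.662]
wrist_force: [0.2, 0.7, -2.0]
grip_width: 0.558
```

step_arm([
  [[0,0.5,0],[0,0,0]],
  [[0,0,0],[0,0,0]],
])

```text
clock: 13.25
tcp_pos: [0.5656, 0.1846, 0.0785]
orientation: [0.662, -0.249, 0.249, -0.662]
wrist_force: [0.4, 0.3, -0.0]
grip_width: 0.557
```

step_arm([
  [[0,0.5,0],[0,0,0]],
  [[0,0,0],[0,0,0]],
])

```text
clock: 13.5
tcp_pos: [0.5657, 0.1846, 0.078]
orientation: [0.662, -0.249, 0.249, -0.662]
wrist_force: [0.5, -0.5, -0.3]
grip_width: 0.56
```

step_arm([
  [[0,0.5,0],[0,0,0]],
  [[0,0,0],[0,0,0]],
])

```text
clock: 13.75
tcp_pos: [0.5656, 0.1846, 0.0775]
orientation: [0.662, -0.249, 0.249, -0.662]
wrist_force: [0.0, 0.5, -0.8]
grip_width: 0.557
```

step_arm([
  [[0,0.5,0],[0,0,0]],
  [[0,0,0],[0,0,0]],
])

```text
clock: 14.0
tcp_pos: [0.5656, 0.1846, 0.077]
orientation: [0.662, -0.249, 0.249, -0.662]
wrist_force: [-0.0, -0.4, -1.0]
grip_width: 0.564
```

step_arm([
  [[0,0.5,0],[0,0,0]],
  [[0,0,0],[0,0,0]],
])

```text
clock: 14.25
tcp_pos: [0.5656, 0.1846, 0.0765]
orientation: [0.662, -0.249, 0.249, -0.662]
wrist_force: [-0.2, -0.0, -1.4]
grip_width: 0.56
```

step_arm([
  [[0,0.5,0],[0,0,0]],
  [[0,0,0],[0,0,0]],
])

```text
clock: 14.5
tcp_pos: [0.5656, 0.1846, 0.076]
orientation: [0.662, -0.249, 0.249, -0.662]
wrist_force: [-0.7, -0.3, -0.6]
grip_width: 0.561
```

step_arm([
  [[0,0.5,0],[0,0,0]],
  [[0,0,0],[0,0,0]],
])

```text
clock: 14.75
tcp_pos: [0.5658, 0.1846, 0.0758]
orientation: [-0.662, 0.249, -0.249, 0.662]
wrist_force: [-1.1, -0.6, 2.8]
grip_width: 0.561
```

Run:
```python
from rig import ctrl
from h import *
s=ctrl.observe(); tool(s)
im=ctrl.snapshot("scene")[:,:,::-1].copy(); cw=ctrl.get_calibration("wrist"); w=ctrl.snapshot("wrist")[:,:,::-1].copy()
a=cv2.resize(im[170:270,330:450],None,fx=4,fy=4,interpolation=cv2.INTER_CUBIC); b=w[160:400,200:450]
cv2.imwrite("pics/low.png",np.hstack([a[:400],cv2.resize(b,(320,400))[:, :320]]))
```

```text
t 14.75 tcp [0.5658 0.1846 0.0758] ydir [ 1.e-04 -0.e+00 -1.e+00] zdir [0.66  0.751 0.   ] q [ 0.116  0.517  1.68  -0.     0.944 -0.734] F [-1.1 -0.6  2.8] M [-0.13  0.13 -0.02] w 0.561
```

View pics/low.png

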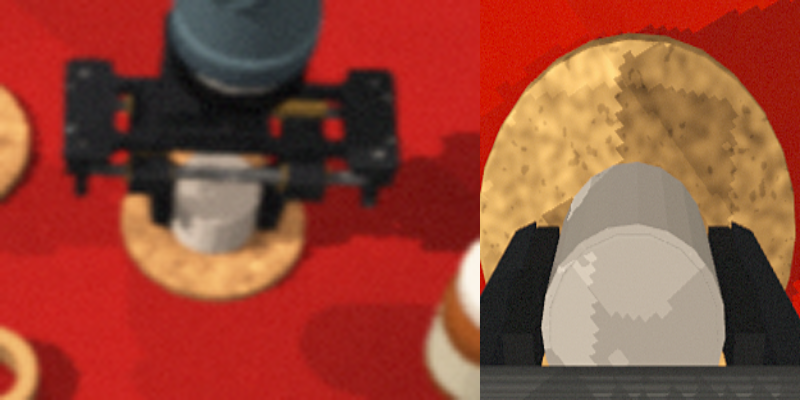

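Contact: Fz rose to +2.8 N and the TCP stopped at 0.0758; the picture shows the lid standing on the mat. I release and retreat straight up.

step_arm([
  [[0,0,0],[0,0,0]],
  [[0,0,0],[0,0,0]],
  [[0,0,0],[0,0,0]],
  [[0,0,0],[0,0,0]],
  [[0,0,0],[0,0,0]],
], jaw=0)

```text
clock: 15.48
tcp_pos: [0.5657, 0.1846, 0.0755]
orientation: [-0.662, 0.249, -0.249, 0.662]
wrist_force: [-0.4, 0.0, 0.9]
grip_width: 0.999
```

step_arm([
  [[0,-10,0],[0,0,0]],
  [[0,-30,0],[0,0,0]],
  [[0,-50,0],[0,0,0]],
  [[0,-50,0],[0,0,0]],
  [[0,0,0],[0,0,0]],
])

```text
clock: 16.1
tcp_pos: [0.5684, 0.185, 0.2215]
orientation: [-0.66, 0.246, -0.253, 0.663]
wrist_force: [-0.4, 0.8, 0.5]
grip_width: 0.996
```

Run:
```python
from rig import ctrl
from h import *
s=ctrl.observe(); tool(s); c=ctrl.get_calibration("wrist"); w=ctrl.snapshot("wrist")[:,:,::-1].copy(); cv2.imwrite("pics/w6.png",w)
h=cv2.cvtColor(w,cv2.COLOR_BGR2HSV); H,S,V=[h[:,:,i].astype(int) for i in range(3)]
K,R,t=cam(c); p=K@(R@[.5657,.1846,.044]+t); p/=p[2]; print(p,h[int(p[1]),int(p[0])])
b=blob((S<75)&(V>120),p)
print("lid top at z=.044", None if b is None else circ(c,b,.044))
sc=ctrl.snapshot("scene")[:,:,::-1].copy(); cv2.imwrite("pics/scene9.png",sc)
cv2.imwrite("pics/fin.png",np.hstack([cv2.resize(w,(400,300)),cv2.resize(sc,(400,300))]))
```

```text
t 16.1 tcp [0.5684 0.185  0.2215] ydir [ 0.0102  0.0012 -0.9999] zdir [0.66  0.751 0.008] q [ 0.116  0.307  1.625  0.     1.199 -0.734] F [-0.4  0.8  0.5] M [ 0.03 -0.15  0.  ] w 0.996
[317.16864277 233.79974423   1.        ] [ 20  30 241]
lid top at z=.044 (561.7, 185.9, array([49.5, 56.2]))
```

View pics/fin.png

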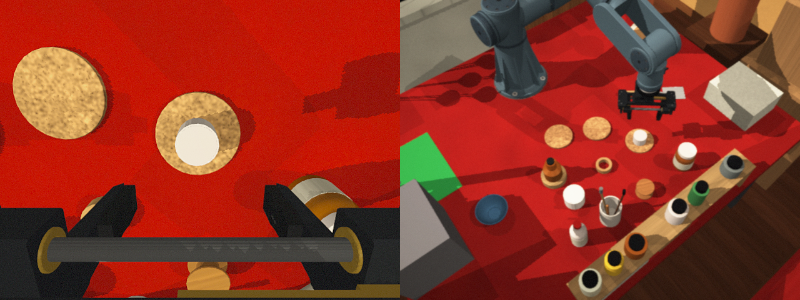

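The lid stands upright near the middle of the left-most mat (wrist half at 198,143). The jar is open, and the tape, big lid and bowl sit at their original pixels. Handing in.

```bash
python3 -c "
from rig import ctrl
print(ctrl.observe()['qvel'].round(3)); print(ctrl.close_job())"
```

```text
[ 0.001  0.037  0.03   0.    -0.001  0.001]
the job is handed in; nothing more can be done
None
```

I unscrewed the small 50 mm lid in a single grip of about 230°, following its climb. I lifted it off with no resistance, set it down on the left-most cork mat until contact (+2.8 N), let go and moved up clear. The job was handed in at about 16 s of the 67 s allowed, with no verdict reported.

**Position:** The lid stands upright at about (0.562–0.566, 0.185). The mat's centre is about (0.566, 0.184), so it is within roughly 5 mm, against 31 mm allowed.

**Other checks:**
- **Bystanders:** by eye in the last scene picture they stand where they were; I did not measure them one by one.
- **Fit disagreement:** the last lid fit came out 49.5 × 56.2 mm instead of 50 mm round. The loose colour mask probably took in some of the skirt, so that reading is only good to a few mm.
- **Touchdown height:** contact came 1–2.5 mm lower than I worked out, probably a small slip in the grip or an error in the assumed lid height.
- **Arm motion:** the arm was still settling slightly at hand-in, at about 0.04 rad/s, well clear of everything.

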